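# Clamp a thermostat housing with the ratchet clamp

### The job

Set the aluminium thermostat housing upright on the bed of the blue bench clamp, between the red sprung pad and the blue fence, and let go of it. Then swing the clamp's red lever back and forth so that its ratchet closes the pad notch by notch, until the housing is held firmly and the lever gently comes up solid before the end of its swing; never force it. Finally swing the lever back to its parked end, let go, and leave everything else on the bench alone.

Things in the scene. Friction and masses are not known exactly. Their poses are not given: they have to be found in the camera images.
- clamp: Blue ratchet bench clamp, fixed. Origin on the bench; base plate 12 mm thick, x -65..75 mm, y -180..120 mm in its own frame. It closes along +y: the red pad, 56 mm wide in x (centre x 20 mm), 14 to 54 mm high, is driven towards the fence. The pad sits on two springs on the ram behind it.
- bed (a point): Fixed point on top of the clamp's base plate (12 mm above the bench), at clamp x 20, y -15 mm: right under the pad's face as it stands at the start. The housing goes on the plate between this point and the fence, centred on this x. Same axes as the clamp.
- wheel_axis (a point): On the vertical axis of the toothed steel wheel (92 mm across, top 42 mm above the bench) and of the lever, at clamp x 0, y -100 mm. The wheel turns counterclockwise from above and closes the pad by 3.9 mm a notch; a holding pawl keeps the last full notch. With the housing against the fence the springs close over 9 mm (45 N in the end); then the pad is solid and the wheel goes no further.
- lever (a joint): Angle of the red lever, rad: 0 = parked at its end stop, grows counterclockwise from above to the other stop at 0.95. Growing is the working stroke: the pawl takes the wheel along from the next notch on (16 notches, 0.393 rad apart); on the way back it clicks over them and the wheel stays. At angle q the grip is at clamp x = -150 cos(q-0.475), y = -100 - 150 sin(q-0.475) mm. It stays where left.
- knob (a point): Middle (85 mm up) of the lever's upright black round grip, 22 mm across, 58 to 110 mm above the bench, 150 mm from the wheel's axis; push, straddle or hold it from above. Moving it freely takes 1 to 5 N, up to about 9 N as the springs close; much of that dies away at a standstill. A steady 8 to 12 N without movement: the clamp is solid. Beyond about 18 N (300 N on the housing) it is overstrained.
- fence: Blue fixed jaw, bolted to the clamp's bed at a place that varies. Origin at the middle of its underside; its steel face is 10 mm from the origin towards -y (towards the pad), 56 mm wide in x and 45 mm high. Same axes as the clamp.
- housing: Aluminium thermostat housing, 0.3 to 0.6 kg: a block 44 mm in x, 60 mm in y, 55 mm high, with a round neck 30 mm across on top (70 mm in all). Origin at the centre of its underside, z up. In the clamp its 60 mm length lies along the clamp's y; either way round is right.
- oil_filter: Orange oil filter, 68 mm across, 82 mm high, standing; leave alone. Origin at the centre of its underside.
- wrench: Steel wrench lying on the bench between robot and clamp; leave alone. Origin at its middle.
- jar: Jar with a yellow cap, 58 mm across, 85 mm high; leave alone. Origin at the centre of its underside.
- mug: Blue mug, 80 mm across, 92 mm high; leave alone. Origin at the centre of its underside.
- bearing: Steel bearing ring, 62 mm across, 16 mm high; leave alone.
- screwdriver: Screwdriver with a yellow handle, lying; leave alone.
Not all that is in view belongs to the job. Several things have the shape of the housing; the one meant has the colours described above.

How it is judged:
By the outcome, as a careful person would: the job done as asked, in the order asked, and still so for the second after the job is handed in, with the robot touching nothing.
It also fails if it takes over 72 s, if anything falls off the work surface, if the arm or the gripper's body presses on something with over 40 N, if the wrist force passes 120 N, or if a joint passes its speed limit or range.

### The arm

A 6-joint arm with a two-finger parallel gripper is mounted at the origin on the work surface. World frame = base frame: x ahead of the robot, y to its left, z up, the work surface at z = 0. Lengths are in mm, angles in rad, forces in N, time in s.
With the tool pointing down it reaches from about 275 to 825 mm from the base axis. Payload 5.2 kg.
Tool frame: the origin (TCP) lies midway between the tips of the shut fingers; the grasp point (between the pads) lies 19 mm behind it; z points along the fingers, y is the line along which they close (so a half turn about z gives the same grasp; the last joint's range is limited). The gripper opens to 93 mm and grips with 3 to 60 N. Pads are 15 mm wide; open, the fingers measure 128 mm over their backs; the gripper's body (75 mm by 188 mm) begins 65 mm behind the grasp point.
Start: joints at [-1.321, 0.259, 1.535, -0, 1.348, -0.203], TCP at [240.637, -494.569, 218.653] pointing down, gripper open.
Joint ranges: [-3.14, 3.14], [-0.91, 2.08], [0.19, 2.58], [-1.22, 4.36], [0.22, 2.71], [-3.12, 3.12]. Speed limits (rad/s): [2.57, 2.57, 3.14, 3.14, 3.14, 3.14].

### API

Orientations are given as a rotation vector (axis times angle).
In Python, from bench import r gives the robot as it stands.
- The arm moves only by the tool play_rows, never from a script. Its argument "deltas" is a list that holds one entry, the list of rows, each a list of 7 numbers: the shift along the tool's x, y, z in mm, then the turn, a rotation vector about the tool's x, y, z in rad, then the closure, from -1 (fully open) to 1 (shut). In form: [[[x, y, z, ax, ay, az, gripper], ...]]. A call has 1 to 12 rows; each row shifts and turns the commanded pose from where the row before left it, along the tool's axes as they then stand; what a row does not reach is not made up. A row lasts 1/12 s, in which the tool goes at most 41.7 mm and 7.16 degrees, less where a joint would pass 70% of its speed; a pose out of reach is approached as far as the arm can. A call with a gripper value outside its range is refused whole. The fingers move at their own pace and stop on an object; "squeeze" is the grip in N (left out, the last holds). Time passes only in rows, so rows that do not move let the fingers close. It gives the time, the measured TCP pose, the force, the opening and the grip force at its end, in the units of the state.
- r.get_obs(): the state, without advancing time (a new reading comes with each control period).
- r.read_camera(name): name is "side" or "top" or "wrist"; returns the picture (384x512x3 uint8, red, green, blue); there is no depth.
- r.camera_params(name): a dict with "K" (3x3 intrinsics, pixels), "k1" (the pictures are not rectified: a ray, as slopes to the right and down, at radius r is drawn at 1 + k1 r^2 times it, then the intrinsics apply), "R" (3x3) and "t" (3): a world point X has camera coordinates R X + t. Camera axes: x right, y down, z forward; pixel columns grow to the right and rows downward; lengths in mm; the calibration is good to about 2 mm. A picture is of the moment at which its call begins: read the wrist's pose just before it. camera_params takes no time and is no camera call; for the wrist camera it gives the pose at the moment of the call.
- r.finish_job(): hands the job in; it is judged then, once.
The state is a dict: "time": time; "q": joint angles; "qd": joint speeds; "joint_efforts": joint torques, N m; "eef_pos": TCP position; "ee_rot": TCP orientation; "force": force on the tool from outside, world axes, zero at the start; "torque": the same for the moment, N m; "grip_width": finger opening in mm; "grip_force": force on a finger pad.
Only numpy, scipy, OpenCV 4.12 (cv2) and the standard library are available. Lean on these libraries where they do the work, as an engineer would, in place of code of your own. Each camera call takes 0.05 s, during which the arm holds its last target. There are 200 camera calls.

## Working session

There is one attempt and no reset: what is moved stays moved. The work goes in short steps, Python scripts to look and compute and a tool call to move; the robot and the scene stay as the last step left them, time stands still between calls to the robot, and variables do not carry over. Pictures are saved under pics/ and viewed, at most 10 in all, crops included, and the job is handed in when it is done.

Besides the shell and the picture viewer there is one more tool, called as name(argument=value, ...) on one line, values as JSON. play_rows: Moves the arm, as the interface text tells. Its arguments: {"type":"object","properties":{"deltas":{"type":"array"},"squeeze":{"type":"number"}},"required":["deltas"]}

```bash
mkdir -p pics; ls; python3 - <<'E'
from bench import r
import cv2,numpy as np
o=r.get_obs();print(o)
a=r.read_camera("top");b=r.read_camera("side")
cv2.imwrite("pics/top.png",a[:,:,::-1]);cv2.imwrite("pics/side.png",b[:,:,::-1])
for n in("top","side","wrist"):print(n,r.camera_params(n))
E
```

```text
pics
{'time': 0.0, 'q': array([-1.32079347e+00,  2.59375650e-01,  1.53606975e+00, -2.79380421e-05,
        1.34800936e+00, -2.02781602e-01]), 'qd': array([ 0.00100118, -0.0016127 , -0.00192287, -0.00053964, -0.00054419,
        0.00011229]), 'joint_efforts': array([ 1.91450619e-05, -4.37312257e+01, -2.83996779e+01,  7.18751480e-02,
        4.13242041e-02, -1.22054821e-04]), 'eef_pos': array([ 240.49161613, -494.02512518,  217.80549793]), 'ee_rot': array([-3.05961156e+00, -7.04763969e-01,  1.11767712e-04]), 'force': array([0.89709428, 0.12503814, 0.41170577]), 'torque': array([ 0.00544007,  0.0126695 , -0.06383409]), 'grip_force': 0.0, 'grip_width': 93.00182718744988}
top {'K': array([[374.15537013,   0.        , 256.82345285],
       [  0.        , 374.15537013, 197.09388347],
       [  0.        ,   0.        ,   1.        ]]), 'k1': 0.00823482185989424, 'R': array([[-0.01472717, -0.99988672, -0.00310851],
       [-0.99917558,  0.01483418, -0.03779036],
       [ 0.03783219,  0.0025494 , -0.99928085]]), 't': array([  -7.47610025,  521.73943058, 1139.43250359])}
side {'K': array([[417.17261845,   0.        , 245.11635732],
       [  0.        , 417.17261845, 191.30077178],
       [  0.        ,   0.        ,   1.        ]]), 'k1': -0.10755601744464109, 'R': array([[ 0.89141842, -0.45317464,  0.00243779],
       [-0.33080553, -0.65436975, -0.67997642],
       [ 0.30974328,  0.60533707, -0.73322993]]), 't': array([-468.17707806,  236.83627982, 1434.87547255])}
wrist {'K': array([[268.38045007,   0.        , 255.05279803],
       [  0.        , 268.38045007, 192.81990025],
       [  0.        ,   0.        ,   1.        ]]), 'k1': -0.029010675068565136, 'R': array([[ 0.43624342, -0.89982755, -0.00143338],
       [-0.87324112, -0.4237374 ,  0.24061704],
       [-0.21712122, -0.10371591, -0.97061907]]), 't': array([-549.94255389,  -26.20086186,  389.0292721 ])}
```

View pics/top.png

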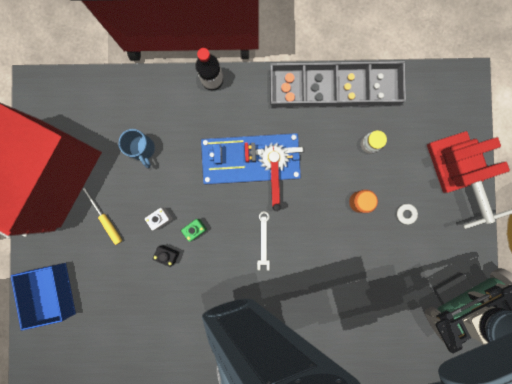

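View pics/side.png

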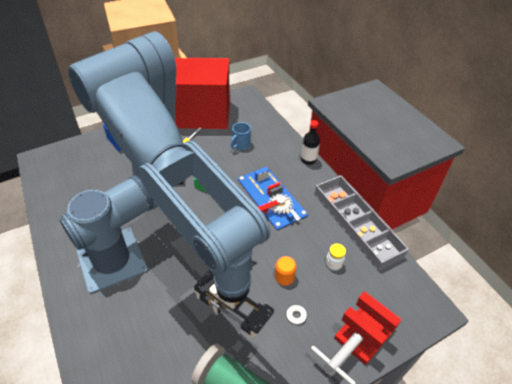

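The top view shows the clamp with its fence at (217,153), red pad at (250,152), wheel at (274,157) and grip at (279,206). Three things have the housing's shape: white/silver (157,218), green (193,230) and black (166,255). The silver one fits "aluminium". I'll confirm it in a crop and measure.

```bash
cat > h.py <<'E'
import numpy as np,cv2
from scipy.spatial.transform import Rotation as Rn
def ray(p,uv):
    d=(np.atleast_2d(uv).astype(float)-[p["K"][0,2],p["K"][1,2]])/p["K"][0,0]
    s=d.copy()
    for _ in range(20): s=d/(1+p["k1"]*(s**2).sum(1,keepdims=True))
    v=np.c_[s,np.ones(len(s))]@p["R"]; return -p["R"].T@p["t"],v
def onz(p,uv,z):
    c,v=ray(p,uv); return c+v*((z-c[2])/v[:,2:])
def proj(p,X):
    c=np.atleast_2d(X)@p["R"].T+p["t"]; s=c[:,:2]/c[:,2:]
    return s*(1+p["k1"]*(s**2).sum(1,keepdims=True))*p["K"][0,0]+[p["K"][0,2],p["K"][1,2]]
def blobs(m,amin=20):
    n,l,st,c=cv2.connectedComponentsWithStats(m.astype(np.uint8))
    return [(l==i,st[i,4],c[i]) for i in range(1,n) if st[i,4]>=amin]
E
python3 - <<'E'
from bench import r
from h import *
a=cv2.imread("pics/top.png");p=r.camera_params("top")
hsv=cv2.cvtColor(a,cv2.COLOR_BGR2HSV);H,S,V=[hsv[...,i].astype(int) for i in range(3)]
blue=(H>100)&(H<125)&(S>150)&(V>80)
for m,n,c in blobs(blue,300):
    print("blue",n,c,cv2.minAreaRect(np.argwhere(m)[:,::-1].astype(np.float32)))
w=(S<40)&(V>150)
for m,n,c in blobs(w[190:270,140:215],20):print("white",n,c+[140,190],onz(p,c+[140,190],50))
for k,uv,z in(("lever",(279,206),85),("wheel",(274,157),42),("fence",(217,153),45),("green",(193,230),50),("black",(166,255),50)):print(k,onz(p,uv,z).round())
cr=np.hstack([cv2.resize(a[200:270,140:210],(400,400),interpolation=2),cv2.resize(a[125:215,210:300],(400,400),interpolation=2)]);cv2.imwrite("pics/crop.png",cr)
q=r.camera_params("wrist");o=r.get_obs();R=Rn.from_rotvec(o["ee_rot"]).as_matrix()
print("cam in tool",R.T@(-q["R"].T@q["t"]-o["eef_pos"]),"rot",(q["R"]@R).round(3),R.round(3))
E
```

```text
blue 319 [272.51097179 140.28526646] ((268.1107177734375, 141.32664489746094), (10.707625389099121, 55.715946197509766), 86.53176879882812)
blue 1278 [232.66510172 165.49061033] ((235.6094207763672, 162.16517639160156), (36.91121292114258, 65.2079086303711), 86.72950744628906)
blue 1562 [ 42.02816901 295.33930858] ((36.59614944458008, 297.48077392578125), (56.4814453125, 42.55720138549805), 78.69007110595703)
white 281 [156.42704626 218.77935943] [[460.2669221  282.63871236  50.        ]]
lever [[492. -79.  85.]]
wheel [[640. -69.  42.]]
fence [[654. 102.  45.]]
green [[426. 175.  50.]]
black [[353. 255.  50.]]
cam in tool [  67.35687714    0.79567737 -165.18128188] rot [[-0.001  1.    -0.   ]
 [-0.971 -0.001 -0.241]
 [-0.241 -0.     0.971]] [[ 0.899  0.437 -0.   ]
 [ 0.437 -0.899  0.002]
 [ 0.    -0.002 -1.   ]]
```

View pics/crop.png

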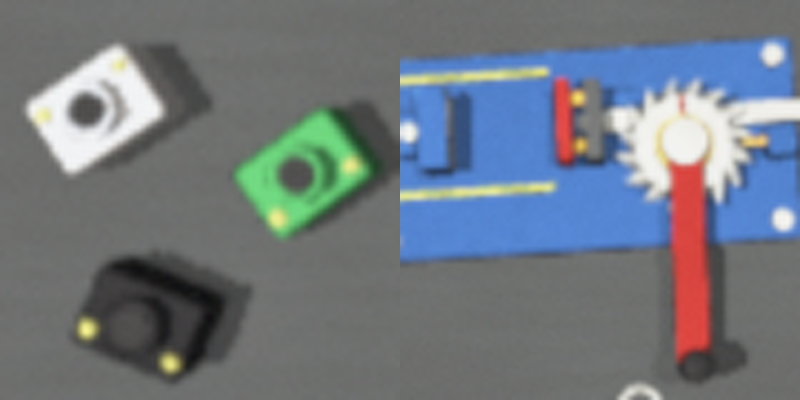

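The crop confirms it. The silver block at about (157,218) in the top image is the housing, upright with its neck up; the green (193,230) and black (166,255) ones are decoys. The clamp lies close to the world axes. I'll look at the clamp with the wrist camera on the way over.

```bash
cat >> h.py <<'E'
def plan(o,goal,yaw,n,nrot=None,g=-1):
    """rows (rounded) from state o to goal xyz and yaw of tool x [deg], tool down"""
    R=Rn.from_rotvec(o["ee_rot"]).as_matrix(); y0=np.arctan2(R[1,0],R[0,0])
    dy=(np.radians(yaw)-y0+np.pi)%(2*np.pi)-np.pi; nrot=nrot or n
    d=(np.array(goal)-o["eef_pos"])/n; out=[];y=y0;p=np.array(o["eef_pos"])
    for i in range(n):
        e=(np.array(goal)-p)/(n-i)
        t=np.array([e[0]*np.cos(y)+e[1]*np.sin(y), e[0]*np.sin(y)-e[1]*np.cos(y), -e[2]]).round(1 if n<5 else 0)
        p=p+[t[0]*np.cos(y)+t[1]*np.sin(y),t[0]*np.sin(y)-t[1]*np.cos(y),-t[2]]
        a=round(-(y0+dy-y)/max(1,nrot-i),3) if i<nrot else 0
        y-=a; out.append([*map(float,t),0,0,a,g])
    for k in range(0,n,12): print(str([out[k:k+12]]).replace(" ","").replace(".0,",","))
    print("end",p.round(1),np.degrees(y).round(1))
E
python3 - <<'E'
from bench import r
from h import *
plan(r.get_obs(),(600,50,260),92,20)
E
```

```text
[[[28,-17,-2,0,0,np.float64(-0.058),-1],[29,-15,-2,0,0,np.float64(-0.058),-1],[30,-13,-2,0,0,np.float64(-0.058),-1],[31,-11,-2,0,0,np.float64(-0.058),-1],[31,-10,-2,0,0,np.float64(-0.058),-1],[32,-8,-2,0,0,np.float64(-0.058),-1],[32,-6,-2,0,0,np.float64(-0.057),-1],[32,-4,-2,0,0,np.float64(-0.058),-1],[32,-2,-2,0,0,np.float64(-0.057),-1],[33,-1,-2,0,0,np.float64(-0.058),-1],[33,1,-2,0,0,np.float64(-0.057),-1],[32,3,-2,0,0,np.float64(-0.058),-1]]]
[[[32,5,-2,0,0,np.float64(-0.057),-1],[32,7,-2,0,0,np.float64(-0.058),-1],[31,9,-2,0,0,np.float64(-0.057),-1],[31,11,-2,0,0,np.float64(-0.058),-1],[30,12,-3,0,0,np.float64(-0.057),-1],[29,14,-2,0,0,np.float64(-0.058),-1],[29,16,-3,0,0,np.float64(-0.057),-1],[27,18,-2,0,0,np.float64(-0.058),-1]]]
end [600.4  49.5 259.9] 92.0
```

play_rows(deltas=[[[28, -17, -2, 0, 0, -0.058, -1], [29, -15, -2, 0, 0, -0.058, -1], [30, -13, -2, 0, 0, -0.058, -1], [31, -11, -2, 0, 0, -0.058, -1], [31, -10, -2, 0, 0, -0.058, -1], [32, -8, -2, 0, 0, -0.058, -1], [32, -6, -2, 0, 0, -0.057, -1], [32, -4, -2, 0, 0, -0.058, -1], [32, -2, -2, 0, 0, -0.057, -1], [33, -1, -2, 0, 0, -0.058, -1], [33, 1, -2, 0, 0, -0.057, -1], [32, 3, -2, 0, 0, -0.058, -1]]])

```text
time: 1.1
eef_pos: [456.4, -165.8, 242.5]
ee_rot: [-2.637, -1.706, 0.0]
force: [1.5, -0.2, -0.3]
grip_width: 93.0
grip_force: 0.0
```

play_rows(deltas=[[[32, 5, -2, 0, 0, -0.057, -1], [32, 7, -2, 0, 0, -0.058, -1], [31, 9, -2, 0, 0, -0.057, -1], [31, 11, -2, 0, 0, -0.058, -1], [30, 12, -3, 0, 0, -0.057, -1], [29, 14, -2, 0, 0, -0.058, -1], [29, 16, -3, 0, 0, -0.057, -1], [27, 18, -2, 0, 0, -0.058, -1], [0, 0, 0, 0, 0, 0, -1], [0, 0, 0, 0, 0, 0, -1]]])

```text
time: 1.93
eef_pos: [600.7, 50.5, 259.7]
ee_rot: [-2.179, -2.262, 0.002]
force: [-0.4, -1.0, -0.6]
grip_width: 93.0
grip_force: 0.0
```

```bash
python3 - <<'E'
from bench import r
from h import *
import pickle
p=r.camera_params("wrist");a=r.read_camera("wrist")[:,:,::-1].copy();cv2.imwrite("pics/w1.png",a)
pickle.dump(p,open("w1.pkl","wb"))
print(r.get_obs()["eef_pos"])
plan(r.get_obs(),(440,250,230),122,9)
cv2.imwrite("pics/w1b.png",cv2.resize(a,(800,600),interpolation=2))
E
```

```text
[600.12525448  49.33326037 259.79105958]
[[[23,-17,3,0,0,np.float64(-0.058),-1],[24,-16,3,0,0,np.float64(-0.058),-1],[25,-14,3,0,0,np.float64(-0.058),-1],[25,-13,3,0,0,np.float64(-0.058),-1],[26,-11,4,0,0,np.float64(-0.058),-1],[27,-10,3,0,0,np.float64(-0.058),-1],[27,-8,4,0,0,np.float64(-0.058),-1],[28,-6,3,0,0,np.float64(-0.058),-1],[28,-5,4,0,0,np.float64(-0.059),-1]]]
end [440.3 250.  229.8] 122.0
```

View pics/w1b.png

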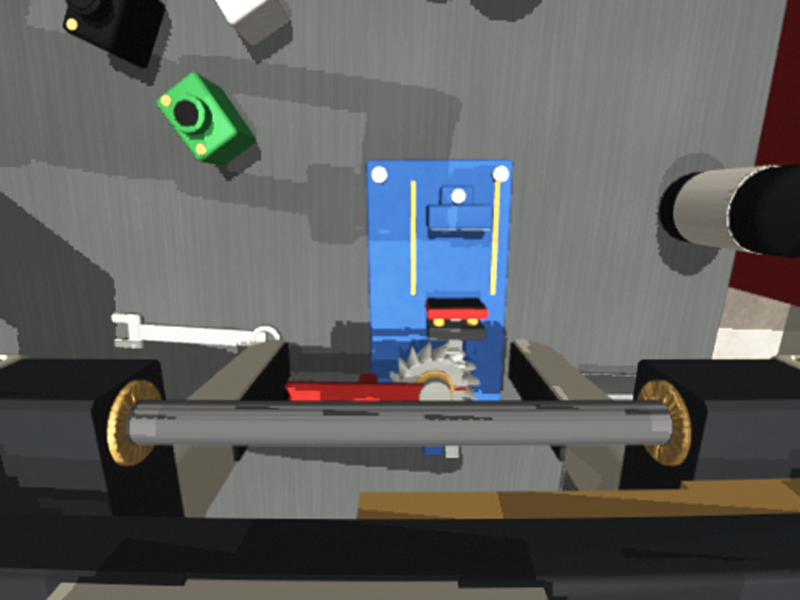

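The wrist view (800x600 scale) shows the plate's far corners at (367,160) and (512,160), the fence at about (459,217), the red pad at (456,312), the wheel hub at (437,390), and part of the housing at (250,15). Next I'll measure the plate edges, fence and pad.

```bash
python3 - <<'E'
from h import *
import pickle
p=pickle.load(open("w1.pkl","rb"));a=cv2.imread("pics/w1.png")
hsv=cv2.cvtColor(a,cv2.COLOR_BGR2HSV);H,S,V=[hsv[...,i].astype(int) for i in range(3)]
blue=(H>95)&(H<130)&(S>110)&(V>40)
L=[];Rr=[]
for v in range(108,200,4):
    u=np.where(blue[v,200:350])[0]+200; L.append((u.min()-.5,v));Rr.append((u.max()+.5,v))
L=onz(p,L,12);Rr=onz(p,Rr,12)
for E in(L,Rr):
    k=np.polyfit(E[:,1],E[:,0],1);print("edge x=",k,"res",np.std(E[:,0]-np.polyval(k,E[:,1])))
T=onz(p,[(u,np.where(blue[90:130,u])[0].min()+89.5) for u in range(242,320,6)],12)
print("top edge y",T[:,1].round(1),T[[0,-1],0])
red=((H<8)|(H>172))&(S>150)&(V>60)
for m,n,c in blobs(red,60):
    q=np.argwhere(m);print("red",n,c,q.min(0),q.max(0))
# profile down the fence column
for u in(285,300,306):print(u,[(v,tuple(int(x) for x in a[v,u])) for v in range(116,154,1)])
for v in(135,141,145):print(v,[(u,tuple(int(x) for x in a[v,u])) for u in list(range(270,280))+list(range(308,318))])
E
```

```text
edge x= [-4.20029754e-02  5.72823373e+02] res 0.4469852650345738
edge x= [-4.65721978e-02  7.11969599e+02] res 0.44381732589124756
top edge y [151.2 151.5 151.8 152.1 152.4 152.7 153.1 153.4 153.7 154.1 154.4 154.8
 155.1] [578.74291563 684.32936636]
red 1856 [501.63631466  62.41487069] [  0 484] [105 511]
red 1130 [491.10176991 176.48230088] [161 467] [195 511]
red 280 [291.67857143 200.01071429] [193 273] [204 311]
red 1065 [225.15023474 250.01126761] [240 182] [256 270]
285 [(116, (217, 131, 74)), (117, (216, 131, 75)), (118, (193, 114, 64)), (119, (193, 115, 65)), (120, (224, 136, 77)), (121, (230, 143, 82)), (122, (229, 144, 82)), (123, (227, 141, 79)), (124, (224, 138, 77)), (125, (223, 137, 77)), (126, (221, 135, 77)), (127, (218, 132, 74)), (128, (213, 129, 72)), (129, (211, 128, 73)), (130, (186, 112, 63)), (131, (165, 97, 54)), (132, (203, 121, 67)), (133, (228, 140, 80)), (134, (228, 142, 82)), (135, (228, 140, 81)), (136, (227, 140, 79)), (137, (227, 140, 79)), (138, (226, 139, 79)), (139, (224, 137, 76)), (140, (225, 139, 79)), (141, (224, 137, 78)), (142, (221, 134, 76)
[... 2699 characters left out ...]
, (308, (220, 136, 78)), (309, (219, 135, 76)), (310, (218, 133, 75)), (311, (219, 134, 76)), (312, (220, 134, 76)), (313, (221, 135, 74)), (314, (216, 129, 72)), (315, (154, 137, 137)), (316, (108, 236, 255)), (317, (120, 251, 255))]
145 [(270, (220, 135, 76)), (271, (220, 134, 76)), (272, (212, 127, 72)), (273, (164, 94, 52)), (274, (147, 85, 47)), (275, (190, 113, 65)), (276, (195, 118, 69)), (277, (197, 119, 72)), (278, (199, 122, 73)), (279, (202, 124, 75)), (308, (187, 113, 67)), (309, (188, 116, 69)), (310, (189, 117, 70)), (311, (190, 117, 70)), (312, (190, 117, 70)), (313, (194, 116, 67)), (314, (187, 111, 71)), (315, (136, 162, 184)), (316, (108, 241, 255)), (317, (123, 252, 255))]
```

play_rows(deltas=[[[23, -17, 3, 0, 0, -0.058, -1], [24, -16, 3, 0, 0, -0.058, -1], [25, -14, 3, 0, 0, -0.058, -1], [25, -13, 3, 0, 0, -0.058, -1], [26, -11, 4, 0, 0, -0.058, -1], [27, -10, 3, 0, 0, -0.058, -1], [27, -8, 4, 0, 0, -0.058, -1], [28, -6, 3, 0, 0, -0.058, -1], [28, -5, 4, 0, 0, -0.059, -1], [0, 0, 0, 0, 0, 0, -1], [0, 0, 0, 0, 0, 0, -1]]])

```text
time: 2.9
eef_pos: [439.8, 249.3, 230.6]
ee_rot: [1.524, 2.747, -0.001]
force: [0.3, -0.0, 0.3]
grip_width: 92.8
grip_force: 0.0
```

```bash
python3 - <<'E'
from bench import r
from h import *
import pickle
p=r.camera_params("wrist");a=r.read_camera("wrist")[:,:,::-1].copy();cv2.imwrite("pics/w2.png",a)
pickle.dump(p,open("w2.pkl","wb"));o=r.get_obs();print(o["eef_pos"],o["ee_rot"])
print(proj(p,[[460,283,55],[426,175,55]]))
hsv=cv2.cvtColor(a,cv2.COLOR_BGR2HSV);H,S,V=[hsv[...,i].astype(int) for i in range(3)]
w=(S<45)&(V>170)
for m,n,c in blobs(w,200):
    rc=cv2.minAreaRect(np.argwhere(m)[:,::-1].astype(np.float32));print(n,c,rc,onz(p,cv2.boxPoints(rc),55).round(1).tolist())
E
```

```text
[440.76568479 248.74935092 230.78760664] [ 1.52524818e+00  2.74565932e+00 -6.66268521e-04]
[[281.90275693 164.45075819]
 [216.56691474 219.14429176]]
281 [395.91103203  50.16014235] ((400.5, 50.0), (4.0, 71.0), 90.0) [[467.5, 449.0, 55.0], [538.6, 494.9, 55.0], [541.4, 491.5, 55.0], [470.1, 445.5, 55.0]]
1357 [282.06779661 163.57258659] ((283.0, 164.0), (46.0, 34.0), 90.0) [[427.0, 297.1, 55.0], [463.1, 319.6, 55.0], [496.2, 270.8, 55.0], [458.6, 247.4, 55.0]]
455 [167.25494505 312.2       ] ((166.4000244140625, 312.70001220703125), (45.16857147216797, 16.099689483642578), 26.56505012512207) [[403.4, -7.2, 55.0], [401.7, 20.9, 55.0], [468.2, 22.0, 55.0], [471.1, -6.6, 55.0]]
```

View pics/w2.png

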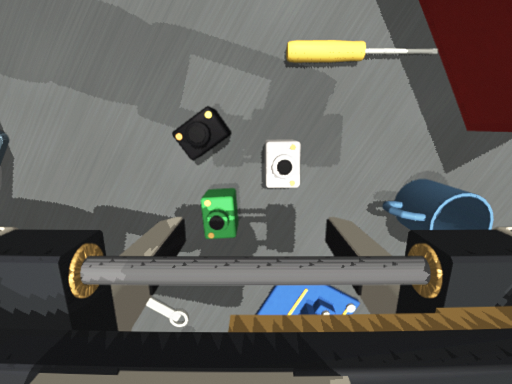

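The wrist view shows the silver housing's top at columns 265–300, rows 140–187, with green at (219,213) and black at (200,133) to its left. On the z=55 plane it measures 43x59 mm, which matches. Its centre is about (461,284), with the short axis at 32°. Next I'll compute the fence face and plan the grasp.

```bash
python3 - <<'E'
from bench import r
from h import *
import pickle
p=pickle.load(open("w1.pkl","rb"))
th=.042;O=np.array([636.0,33.2]);C=lambda X:(np.array(X)[:,:2]-O)@np.array([[np.cos(th),-np.sin(th)],[np.sin(th),np.cos(th)]])
print("fence front top",C(onz(p,[(276,147.7),(294,147.7),(312,147.7)],45)).round(1))
print("fence back/sides",C(onz(p,[(294,131.3),(274.5,140),(314.5,140)],45)).round(1))
print("pad face top z54", C(onz(p,[(275,192.5),(292,192.5),(308,192.5)],54)).round(1), C(onz(p,[(292,204.5)],54)).round(1))
print("hub",C(onz(p,[(280,249.5)],50)))
o=r.get_obs();plan(o,(461.3,283.7,90),122.7,5,g=-.5)
E
```

```text
fence front top [[-4.1 55.4]
 [21.1 55.2]
 [46.4 55.1]]
fence back/sides [[20.5 77.7]
 [-6.3 66. ]
 [49.4 65.8]]
pad face top z54 [[-5.4 -7.1]
 [18.8 -7.2]
 [41.6 -7.3]] [[ 19.3 -25. ]]
hub [[  3.60045468 -97.45158796]]
[[[4,7,28,0,0,np.float64(-0.003),-0.5],[4,7,28,0,0,np.float64(-0.003),-0.5],[4,7,28,0,0,np.float64(-0.003),-0.5],[3,7,28,0,0,np.float64(-0.003),-0.5],[4,8,29,0,0,np.float64(-0.002),-0.5]]]
end [461.1 284.   89.8] 122.7
```

play_rows(deltas=[[[4, 7, 28, 0, 0, -0.003, -0.5], [4, 7, 28, 0, 0, -0.003, -0.5], [4, 7, 28, 0, 0, -0.003, -0.5], [3, 7, 28, 0, 0, -0.003, -0.5], [4, 8, 29, 0, 0, 0, -0.5], [0, 0, 0, 0, 0, 0, -0.5], [0, 0, 0, 0, 0, 0, -0.5], [0, 0, 0, 0, 0, 0, -0.5]]])

```text
time: 3.62
eef_pos: [462.4, 284.1, 90.8]
ee_rot: [1.509, 2.754, 0.001]
force: [0.2, 1.0, 1.0]
grip_width: 69.9
grip_force: 0.0
```

```bash
python3 - <<'E'
from bench import r
from h import *
o=r.get_obs();print(o["eef_pos"],o["force"],o["grip_width"]);plan(o,(461.3,283.7,12),122.7,4,g=-.5)
E
```

```text
[462.37731234 284.13739025  90.79134754] [0.19205251 0.9864764  1.04300561] 69.93475636972313
[[[0.1,-0.3,19.7,0,0,np.float64(-0.001),-0.5],[0,-0.3,19.7,0,0,np.float64(-0.001),-0.5],[0.1,-0.3,19.7,0,0,np.float64(-0.0),-0.5],[0,-0.2,19.7,0,0,np.float64(-0.001),-0.5]]]
end [461.3 283.7  12. ] 122.7
```

play_rows(deltas=[[[0, -0.5, 20, 0, 0, 0, -0.5], [0, 0, 20, 0, 0, 0, -0.5], [0, 0, 20, 0, 0, 0, -0.5], [0, 0, 19, 0, 0, 0, -0.5], [0, 0, 0, 0, 0, 0, -0.5], [0, 0, 0, 0, 0, 0, 1], [0, 0, 0, 0, 0, 0, 1], [0, 0, 0, 0, 0, 0, 1], [0, 0, 0, 0, 0, 0, 1], [0, 0, 0, 0, 0, 0, 1], [0, 0, 0, 0, 0, 0, 1]]], squeeze=30)

```text
time: 4.53
eef_pos: [460.9, 284.8, 11.9]
ee_rot: [1.507, 2.756, 0.001]
force: [-2.8, -2.7, 7.5]
grip_width: 43.8
grip_force: 30.0
```

play_rows(deltas=[[[0, 0, -15, 0, 0, 0, 1], [0, 0, -25, 0, 0, 0, 1], [0, 0, -30, 0, 0, 0, 1], [0, 0, -30, 0, 0, 0, 1], [0, 0, -30, 0, 0, 0, 1], [0, 0, 0, 0, 0, 0, 1], [0, 0, 0, 0, 0, 0, 1]]])

```text
time: 5.12
eef_pos: [461.6, 285.3, 142.0]
ee_rot: [1.506, 2.754, 0.005]
force: [-0.6, -0.5, -6.2]
grip_width: 44.2
grip_force: 30.0
```

```bash
python3 - <<'E'
from bench import r
from h import *
o=r.get_obs();print(o);plan(o,(655.6,54.2,140),92.4,12,g=1)
p=r.camera_params("wrist");a=r.read_camera("wrist");cv2.imwrite("pics/w3.png",a[:,:,::-1])
np.savez("w3.npz",**{k:p[k] for k in("K","k1","R","t")},pos=o["eef_pos"],rot=o["ee_rot"])
E
```

```text
{'time': 5.1167, 'q': array([ 3.47883019e-01,  3.07090694e-01,  1.66639940e+00,  6.09451114e-05,
        1.16432545e+00, -2.22295527e-01]), 'qd': array([-0.0024389 ,  0.04398895,  0.06053495, -0.00188545, -0.00811072,
        0.00096229]), 'joint_efforts': array([ 7.19181122e-02, -4.87568450e+01, -2.94364822e+01,  8.10661423e-02,
        1.13719187e-01,  1.43608206e-03]), 'eef_pos': array([461.56869026, 285.26133064, 141.95090872]), 'ee_rot': array([1.50586468, 2.75436574, 0.00450499]), 'force': array([-0.61267967, -0.51030344, -6.1677839 ]), 'torque': array([-0.01171008, -0.06340671,  0.02752559]), 'grip_force': 29.99837189912796, 'grip_width': 44.18773397536764}
[[[-25,3,0,0,0,np.float64(0.044),1],[-25,4,0,0,0,np.float64(0.044),1],[-25,5,0,0,0,np.float64(0.044),1],[-24,7,0,0,0,np.float64(0.044),1],[-24,8,0,0,0,np.float64(0.044),1],[-24,9,0,0,0,np.float64(0.044),1],[-23,10,0,0,0,np.float64(0.044),1],[-23,10,0,0,0,np.float64(0.044),1],[-22,12,0,0,0,np.float64(0.044),1],[-22,12,1,0,0,np.float64(0.044),1],[-21,13,0,0,0,np.float64(0.044),1],[-20,15,1,0,0,np.float64(0.044),1]]]
end [655.9  54.3 140. ] 92.4
```

View pics/w3.png

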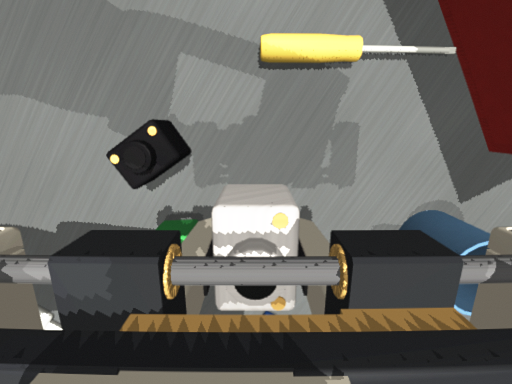

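The housing is held squarely. In the picture its +tool-x top edge is at about row 207, columns 213–298. I'll use that edge to get the housing's offset in the grip.

```bash
python3 - <<'E'
from h import *
d=np.load("w3.npz");R=Rn.from_rotvec(d["rot"]).as_matrix();a=cv2.imread("pics/w3.png").astype(int)
for u in(222,255,290):print(u,[(v,int(a[v,u].sum())) for v in range(182,216)][::1])
for v in (205,207,209):
  for z in(43,):
    P=onz(d,[(213,v),(255,v),(298,v)],d["pos"][2]+z);print(v,((P-d["pos"])@R).round(1).tolist())
print("bottom",[((onz(d,[(255,v)],d["pos"][2]-12)-d["pos"])@R).round(1).tolist() for v in(183,186)])
E
```

```text
222 [(182, 370), (183, 371), (184, 412), (185, 433), (186, 430), (187, 432), (188, 429), (189, 426), (190, 422), (191, 431), (192, 442), (193, 459), (194, 469), (195, 475), (196, 485), (197, 510), (198, 513), (199, 507), (200, 501), (201, 494), (202, 495), (203, 515), (204, 577), (205, 664), (206, 716), (207, 750), (208, 759), (209, 759), (210, 761), (211, 761), (212, 761), (213, 763), (214, 764), (215, 764)]
255 [(182, 363), (183, 371), (184, 446), (185, 487), (186, 486), (187, 487), (188, 492), (189, 483), (190, 486), (191, 493), (192, 501), (193, 503), (194, 490), (195, 488), (196, 488), (197, 509), (198, 516), (199, 514), (200, 515), (201, 514), (202, 511), (203, 511), (204, 558), (205, 645), (206, 710), (207, 741), (208, 752), (209, 755), (210, 756), (211, 759), (212, 761), (213, 761), (214, 763), (215, 763)]
290 [(182, 360), (183, 405), (184, 428), (185, 418), (186, 422), (187, 428), (188, 419), (189, 419), (190, 423), (191, 436), (192, 451), (193, 464), (194, 477), (195, 483), (196, 484), (197, 490), (198, 491), (199, 494), (200, 499), (201, 503), (202, 517), (203, 526), (204, 564), (205, 654), (206, 722), (207, 751), (208, 759), (209, 761), (210, 761), (211, 761), (212, 763), (213, 763), (214, 764), (215, 764)]
205 [[29.2, -19.2, -43.1], [29.2, 0.8, -43.0], [29.1, 21.2, -42.9]]
207 [[28.2, -19.2, -43.1], [28.2, 0.8, -43.0], [28.1, 21.2, -42.9]]
209 [[27.3, -19.3, -43.1], [27.2, 0.7, -43.0], [27.1, 21.3, -42.9]]
bottom [[[28.3, 0.8, 12.0]], [[26.2, 0.8, 12.0]]]
```

play_rows(deltas=[[[-25, 3, 0, 0, 0, 0.044, 1], [-25, 4, 0, 0, 0, 0.044, 1], [-25, 5, 0, 0, 0, 0.044, 1], [-24, 7, 0, 0, 0, 0.044, 1], [-24, 8, 0, 0, 0, 0.044, 1], [-24, 9, 0, 0, 0, 0.044, 1], [-23, 10, 0, 0, 0, 0.044, 1], [-23, 10, 0, 0, 0, 0.044, 1], [-22, 12, 0, 0, 0, 0.044, 1], [-22, 12, 1, 0, 0, 0.044, 1], [-21, 13, 0, 0, 0, 0.044, 1], [-20, 15, 1, 0, 0, 0.044, 1]]])

```text
time: 6.17
eef_pos: [653.7, 52.9, 135.0]
ee_rot: [-2.174, -2.262, 0.006]
force: [0.7, -0.6, -4.7]
grip_width: 43.7
grip_force: 30.0
```

play_rows(deltas=[[[0, 0, 0, 0, 0, 0, 1], [0, 0, 0, 0, 0, 0, 1]]])

```text
time: 6.33
eef_pos: [653.9, 52.6, 134.9]
ee_rot: [-2.173, -2.262, 0.006]
force: [-0.3, 0.6, -4.7]
grip_width: 44.1
grip_force: 30.0
```

```bash
python3 - <<'E'
from bench import r
from h import *
o=r.get_obs();print(o["eef_pos"],o["ee_rot"])
p=r.camera_params("wrist");a=r.read_camera("wrist");cv2.imwrite("pics/w4.png",a[:,:,::-1])
b=r.read_camera("top");cv2.imwrite("pics/top4.png",b[:,:,::-1])
np.savez("w4.npz",**{k:p[k] for k in("K","k1","R","t")},pos=o["eef_pos"],rot=o["ee_rot"])
cv2.imwrite("pics/w4c.png",np.hstack([cv2.resize(a[120:320,160:360,::-1],(400,400),interpolation=2),cv2.resize(b[125:215,200:290,::-1],(400,400),interpolation=2)]))
E
```

```text
[653.8621298   52.6002613  134.88674928] [-2.17346615 -2.26210802  0.00555335]
```

View pics/w4c.png

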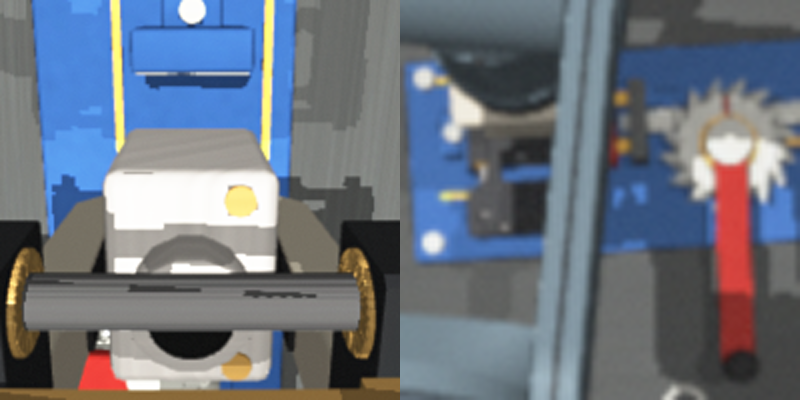

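The crop shows the housing hanging at columns 105–278 of the crop, in line with the fence (131–254, steel edge at row 75). I'll compare both within this one view.

```bash
python3 - <<'E'
from h import *
d=np.load("w4.npz");R=Rn.from_rotvec(d["rot"]).as_matrix();a=cv2.imread("pics/w4.png").astype(int)
f=lambda uv,z:((onz(d,uv,z)-d["pos"])@R)[:,:2].round(1).tolist()
print([(v,int(a[v,240].sum())) for v in range(145,166)])
print([(v,int(a[v,240].sum())) for v in range(200,216)])
print("fence edge z45",f([(228,157),(256,157),(284,157)],45),"sides",f([(225.5,140),(287,140)],45))
print("house",f([(213,205.5),(255.5,205.5),(298,205.5)],d["pos"][2]+43))
print("plate edges z12 @row150",f([(160+38/2,150),(160+296/2,150)],12), "yellow", f([(160+122/2,160),(160+268/2,160)],12))
print(R.round(3))
E
```

```text
[(145, 447), (146, 448), (147, 444), (148, 446), (149, 440), (150, 441), (151, 438), (152, 439), (153, 435), (154, 414), (155, 380), (156, 573), (157, 444), (158, 224), (159, 203), (160, 209), (161, 204), (162, 219), (163, 368), (164, 421), (165, 429)]
[(200, 471), (201, 474), (202, 471), (203, 475), (204, 512), (205, 597), (206, 689), (207, 733), (208, 748), (209, 752), (210, 752), (211, 755), (212, 756), (213, 757), (214, 759), (215, 759)]
fence edge z45 [[37.7, -24.4], [37.6, 2.1], [37.6, 28.7]] sides [[53.6, -26.4], [53.5, 31.1]]
house [[29.5, -18.8], [29.5, 1.4], [29.5, 21.6]]
plate edges z12 @row150 [[41.6, -80.0], [41.4, 57.6]] yellow [[30.8, -35.4], [30.7, 43.1]]
[[-0.04   0.999 -0.006]
 [ 0.999  0.04   0.001]
 [ 0.001 -0.006 -1.   ]]
```

play_rows(deltas=[[[2.5, 1.5, 0, 0, 0, 0, 1], [0, 0, 20, 0, 0, 0, 1], [0, 0, 20, 0, 0, 0, 1], [0, 0, 20, 0, 0, 0, 1], [0, 0, 0, 0, 0, 0, 1], [0, 0, 0, 0, 0, 0, 1], [0, 0, 0, 0, 0, 0, 1]]])

```text
time: 7.02
eef_pos: [656.9, 57.1, 79.8]
ee_rot: [2.173, 2.268, 0.001]
force: [0.1, 0.4, -4.7]
grip_width: 44.0
grip_force: 30.0
```

play_rows(deltas=[[[-1.7, -1.5, 0, 0, 0, 0, 1], [0, 0, 0, 0, 0, 0, 1], [0, 0, 0, 0, 0, 0, 1]]])

```text
time: 7.27
eef_pos: [655.6, 54.5, 80.0]
ee_rot: [2.173, 2.266, 0.002]
force: [-0.4, 0.4, -4.9]
grip_width: 43.9
grip_force: 30.0
```

```bash
python3 - <<'E'
from bench import r
from h import *
a=r.read_camera("wrist");o=r.get_obs();p=r.camera_params("wrist");cv2.imwrite("pics/w5.png",a[:,:,::-1]);a=a.astype(int)
print(o["eef_pos"],o["ee_rot"])
R=Rn.from_rotvec(o["ee_rot"]).as_matrix();d=p
f=lambda uv,z:((onz(d,uv,z)-o["eef_pos"])@R)[:,:2].round(1).tolist()
print([(v,int(a[v,240].sum())) for v in range(150,216)])
cv2.imwrite("pics/w5c.png",cv2.resize(a[100:300,156:356,::-1].astype(np.uint8),(600,600),interpolation=2))
print("proj fence clamp y55.2 z45",f([(256,v) for v in range(160,200,5)],45))
E
```

```text
[655.43964     54.54026052  79.71873846] [2.17356810e+00 2.26657789e+00 1.66074054e-03]
[(150, 446), (151, 446), (152, 444), (153, 438), (154, 439), (155, 438), (156, 435), (157, 433), (158, 432), (159, 432), (160, 430), (161, 431), (162, 426), (163, 425), (164, 423), (165, 368), (166, 327), (167, 575), (168, 447), (169, 222), (170, 200), (171, 201), (172, 216), (173, 366), (174, 417), (175, 421), (176, 417), (177, 416), (178, 419), (179, 417), (180, 415), (181, 414), (182, 417), (183, 419), (184, 445), (185, 437), (186, 437), (187, 448), (188, 445), (189, 447), (190, 455), (191, 446), (192, 439), (193, 448), (194, 463), (195, 461), (196, 453), (197, 445), (198, 446), (199, 453), (200, 465), (201, 476), (202, 464), (203, 471), (204, 506), (205, 593), (206, 686), (207, 730), (208, 746), (209, 750), (210, 752), (211, 753), (212, 755), (213, 756), (214, 759), (215, 759)]
proj fence clamp y55.2 z45 [[41.6, 1.9], [37.8, 1.9], [34.0, 1.9], [30.2, 1.9], [26.4, 1.9], [22.5, 1.9], [18.6, 1.9], [14.6, 1.9]]
```

View pics/w5c.png

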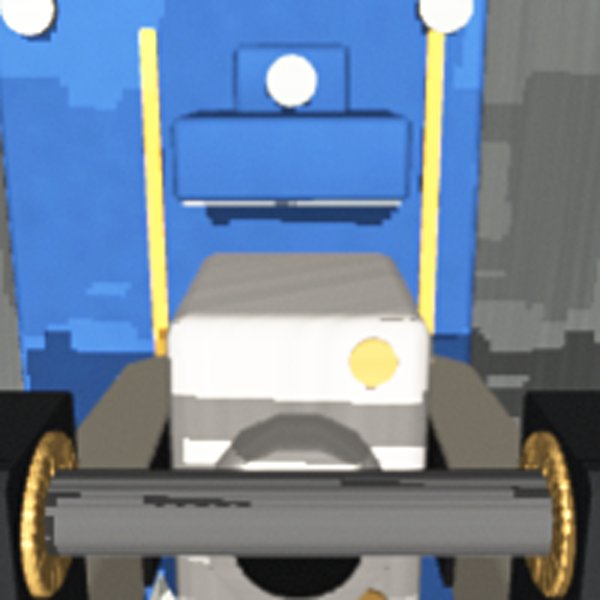

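The housing's front edge is 5.8 mm short of the fence face and centred to about 1 mm, so it can go down.

play_rows(deltas=[[[0.8, -0.8, 0, 0, 0, 0, 1], [0, 0, 12, 0, 0, 0, 1], [0, 0, 12, 0, 0, 0, 1], [0, 0, 12, 0, 0, 0, 1], [0, 0, 10, 0, 0, 0, 1], [0, 0, 4, 0, 0, 0, 1], [0, 0, 2, 0, 0, 0, 1], [0, 0, 0, 0, 0, 0, 1], [0, 0, 0, 0, 0, 0, 1]]])

```text
time: 8.07
eef_pos: [654.5, 55.4, 26.8]
ee_rot: [2.174, 2.267, 0.0]
force: [-0.6, -0.4, -3.4]
grip_width: 43.7
grip_force: 30.0
```

play_rows(deltas=[[[0, 0, 1, 0, 0, 0, 1], [0, 0, 1, 0, 0, 0, 1], [0, 0, 1, 0, 0, 0, 1], [0, 0, 0, 0, 0, 0, 1], [0, 0, 0, 0, 0, 0, 1]]])

```text
time: 8.48
eef_pos: [654.4, 55.4, 24.0]
ee_rot: [2.174, 2.267, 0.001]
force: [0.0, -0.5, -3.8]
grip_width: 43.9
grip_force: 30.0
```

play_rows(deltas=[[[0, 0, 0.6, 0, 0, 0, 1], [0, 0, 0, 0, 0, 0, 1], [0, 0, 0.6, 0, 0, 0, 1], [0, 0, 0, 0, 0, 0, 1]]])

```text
time: 8.82
eef_pos: [654.4, 55.4, 24.0]
ee_rot: [2.174, 2.267, 0.001]
force: [-2.4, 0.1, 6.4]
grip_width: 44.0
grip_force: 30.0
```

The housing is on the bed (+10 N change in force). Now I'll release it and rise.

play_rows(deltas=[[[0, 0, -0.4, 0, 0, 0, -0.5], [0, 0, 0, 0, 0, 0, -0.5], [0, 0, 0, 0, 0, 0, -0.5], [0, 0, 0, 0, 0, 0, -0.5], [0, 0, -8, 0, 0, 0, -0.5], [0, 0, -20, 0, 0, 0, -0.5], [0, 0, -35, 0, 0, 0, -0.5], [0, 0, -40, 0, 0, 0, -0.5], [0, 0, -40, 0, 0, 0, -0.5], [0, 0, -20, 0, 0, 0, -0.5], [0, 0, 0, 0, 0, 0, -0.5]]])

```text
time: 9.73
eef_pos: [657.5, 55.2, 193.5]
ee_rot: [2.168, 2.261, 0.012]
force: [-0.2, 1.1, 1.1]
grip_width: 69.8
grip_force: 0.0
```

```bash
python3 - <<'E'
from bench import r
from h import *
o=r.get_obs();print(o["eef_pos"],o["force"],o["grip_width"])
plan(o,(425,-78,195),0,14,g=-.5)
E
```

```text
[657.53091503  55.247189   193.47308959] [-0.15252581  1.06938571  1.1286648 ] 69.83143855364197
[[[-9,-17,-0,0,0,np.float64(0.115),-0.5],[-11,-16,-0,0,0,np.float64(0.115),-0.5],[-12,-15,-0,0,0,np.float64(0.115),-0.5],[-14,-13,-0,0,0,np.float64(0.115),-0.5],[-15,-11,-0,0,0,np.float64(0.115),-0.5],[-17,-9,-0,0,0,np.float64(0.115),-0.5],[-18,-8,-0,0,0,np.float64(0.115),-0.5],[-18,-5,-0,0,0,np.float64(0.115),-0.5],[-19,-3,-0,0,0,np.float64(0.115),-0.5],[-19,-1,-0,0,0,np.float64(0.116),-0.5],[-19,1,-0,0,0,np.float64(0.115),-0.5],[-19,3,-1,0,0,np.float64(0.116),-0.5]]]
[[[-18,5,-0,0,0,np.float64(0.115),-0.5],[-18,8,-1,0,0,np.float64(0.116),-0.5]]]
end [425.  -78.2 195.5] -0.0
```

play_rows(deltas=[[[-9, -17, 0, 0, 0, 0.115, -0.5], [-11, -16, 0, 0, 0, 0.115, -0.5], [-12, -15, 0, 0, 0, 0.115, -0.5], [-14, -13, 0, 0, 0, 0.115, -0.5], [-15, -11, 0, 0, 0, 0.115, -0.5], [-17, -9, 0, 0, 0, 0.115, -0.5], [-18, -8, 0, 0, 0, 0.115, -0.5], [-18, -5, 0, 0, 0, 0.115, -0.5], [-19, -3, 0, 0, 0, 0.115, -0.5], [-19, -1, 0, 0, 0, 0.116, -0.5], [-19, 1, 0, 0, 0, 0.115, -0.5], [-19, 3, -1, 0, 0, 0.116, -0.5]]])

```text
time: 10.73
eef_pos: [453.6, -59.1, 186.2]
ee_rot: [-3.121, -0.353, 0.002]
force: [1.2, -0.2, 0.4]
grip_width: 69.6
grip_force: 0.0
```

play_rows(deltas=[[[-18, 5, 0, 0, 0, 0.115, -0.5], [-18, 8, -1, 0, 0, 0.116, -0.5], [0, 0, 0, 0, 0, 0, -0.5], [0, 0, 0, 0, 0, 0, -0.5]]])

```text
time: 11.07
eef_pos: [421.2, -78.1, 187.8]
ee_rot: [-3.141, -0.001, -0.0]
force: [-0.4, 0.2, -0.2]
grip_width: 70.1
grip_force: 0.0
```

```bash
python3 - <<'E'
from bench import r
from h import *
a=r.read_camera("wrist");o=r.get_obs();p=r.camera_params("wrist");cv2.imwrite("pics/w6.png",a[:,:,::-1])
b=r.read_camera("top");cv2.imwrite("pics/top6.png",b[:,:,::-1])
np.savez("w6.npz",**p,pos=o["eef_pos"],rot=o["ee_rot"])
print(o["eef_pos"],o["ee_rot"],proj(p,[[492,-78,110],[654,55,67],[640,-67,42]]))
cv2.imwrite("pics/w6c.png",np.hstack([a[:,:,::-1],cv2.resize(b[125:215,200:290,::-1],(280,384),interpolation=2)]))
E
```

```text
[421.92420666 -77.94362993 187.86612591] [-3.14137238e+00 -2.38901382e-03 -1.05933952e-03] [[254.86778398 123.48213643]
 [110.40937612 -55.4819976 ]
 [244.04500038 -25.77755462]]
```

View pics/w6c.png

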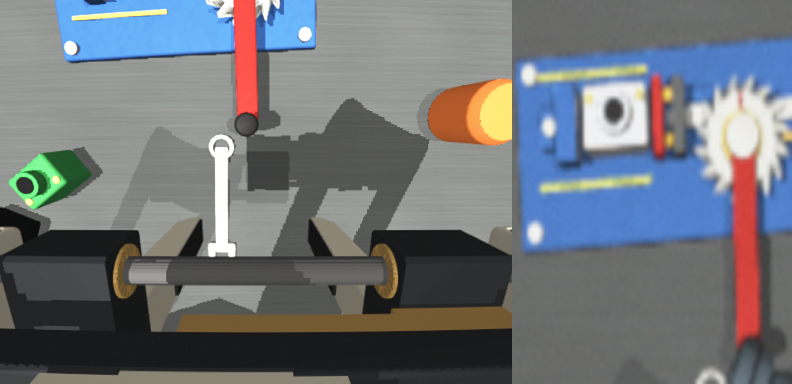

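The housing stands between the pad and the fence (right panel, housing at about (615,115)). The knob's top is at wrist pixel (246,124). I'll compute the knob position and a lever table.

```bash
cat >> h.py <<'E'
TH=.042;AX=np.array([640.2,-66.7])
def knob(q):
    a=q-.475;v=150*np.array([-np.cos(a),-np.sin(a)]);c,s=np.cos(TH),np.sin(TH)
    return AX+[c*v[0]-s*v[1],s*v[0]+c*v[1]]
def lever(xy):
    v=np.array(xy)[:2]-AX; return np.arctan2(-v[1],-v[0])-TH+.475, np.hypot(*v)
E
python3 - <<'E'
from h import *
d=np.load("w6.npz");a=cv2.imread("pics/w6.png")
m=(a.max(2)<75)[100:145,225:270]
for mm,n,c in blobs(m,100):
    k=onz(d,c+[225,100],110);print(n,c+[225,100],k,lever(k[0]))
for q in np.arange(0,1,.1):print(round(q,1),knob(q).round(1),end=" ")
E
```

```text
242 [248.8553719  124.54545455] [[491.09129599 -72.71274584 110.        ]] (np.float64(0.4733027442637192), np.float64(149.22988549694068))
0.0 [504.   -3.8] 0.1 [498.4 -17.7] 0.2 [494.3 -32.1] 0.3 [491.5 -46.8] 0.4 [490.3 -61.8] 0.5 [490.5 -76.7] 0.6 [492.3 -91.6] 0.7 [ 495.5 -106.3] 0.8 [ 500.2 -120.5] 0.9 [ 506.3 -134.2]
```

play_rows(deltas=[[[30, -3, 0, 0, 0, 0, -0.5], [30, -3, 0, 0, 0, 0, -0.5], [8.5, 0, 10, 0, 0, 0, -0.5], [0, 0, 30, 0, 0, 0, -0.5], [0, 0, 30, 0, 0, 0, -0.5], [0, 0, 30, 0, 0, 0, -0.5], [0, 0, 17, 0, 0, 0, -0.5], [0, 0, 0, 0, 0, 0, -0.5], [0, 0, 0, 0, 0, 0, -0.5]]])

```text
time: 11.92
eef_pos: [489.7, -71.3, 69.8]
ee_rot: [-3.14, -0.002, 0.004]
force: [0.3, -0.7, -0.3]
grip_width: 69.5
grip_force: 0.0
```

play_rows(deltas=[[[0, 0, 0, 0, 0, 0, 0.1], [0, 0, 0, 0, 0, 0, 0.1], [0, 0, 0, 0, 0, 0, 1], [0, 0, 0, 0, 0, 0, 1], [0, 0, 0, 0, 0, 0, 1], [0, 0, 0, 0, 0, 0, 1], [0, 0, 0, 0, 0, 0, 1], [0, 0, 0, 0, 0, 0, 1], [0, 0, 0, 0, 0, 0, 1]]], squeeze=6)

```text
time: 12.67
eef_pos: [490.1, -72.0, 71.0]
ee_rot: [-3.142, 0.0, -0.0]
force: [-0.7, 0.1, 1.8]
grip_width: 21.8
grip_force: 6.0
```

```bash
python3 - <<'E'
from h import *
def rows(a,b,n):
    q=np.linspace(a,b,n+1);P=np.array([knob(x) for x in q]);c=P[0].copy();out=[]
    for t in P[1:]:
        d=(t-c).round(1);c+=d;out.append([float(d[0]),float(-d[1])])
    print(a,b,out)
rows(.47,.91,11);rows(.91,.04,22);rows(.04,.91,22)
E
```

```text
0.47 0.91 [[0.3, 6.0], [0.6, 6.0], [0.8, 5.9], [1.1, 5.9], [1.3, 5.9], [1.5, 5.8], [1.8, 5.7], [2.0, 5.7], [2.2, 5.5], [2.4, 5.5], [2.6, 5.4]]
0.91 0.04 [[-2.6, -5.3], [-2.4, -5.4], [-2.2, -5.6], [-2.0, -5.6], [-1.7, -5.6], [-1.6, -5.8], [-1.2, -5.7], [-1.1, -5.9], [-0.8, -5.8], [-0.6, -5.9], [-0.4, -6.0], [-0.1, -5.9], [0.1, -5.9], [0.3, -6.0], [0.6, -5.9], [0.8, -5.8], [1.0, -5.9], [1.3, -5.8], [1.5, -5.7], [1.7, -5.7], [1.9, -5.6], [2.2, -5.5]]
0.04 0.91 [[-2.2, 5.5], [-1.9, 5.6], [-1.7, 5.7], [-1.5, 5.7], [-1.3, 5.8], [-1.0, 5.9], [-0.8, 5.9], [-0.6, 5.9], [-0.3, 5.9], [-0.1, 5.9], [0.1, 5.9], [0.4, 6.0], [0.6, 5.9], [0.8, 5.8], [1.1, 5.9], [1.3, 5.8], [1.5, 5.7], [1.7, 5.7], [2.0, 5.6], [2.2, 5.5], [2.4, 5.4], [2.6, 5.3]]
```

play_rows(deltas=[[[0.3, 6.0, 0, 0, 0, 0, 1], [0.6, 6.0, 0, 0, 0, 0, 1], [0.8, 5.9, 0, 0, 0, 0, 1], [1.1, 5.9, 0, 0, 0, 0, 1], [1.3, 5.9, 0, 0, 0, 0, 1], [1.5, 5.8, 0, 0, 0, 0, 1]]])

```text
time: 13.17
eef_pos: [495.5, -108.0, 70.7]
ee_rot: [-3.141, 0.001, 0.001]
force: [-2.3, 3.4, 3.1]
grip_width: 21.6
grip_force: 6.0
```

play_rows(deltas=[[[1.8, 5.7, 0, 0, 0, 0, 1], [2.0, 5.7, 0, 0, 0, 0, 1], [2.2, 5.5, 0, 0, 0, 0, 1], [2.4, 5.5, 0, 0, 0, 0, 1], [2.6, 5.4, 0, 0, 0, 0, 1], [0, 0, 0, 0, 0, 0, 1]]])

```text
time: 13.67
eef_pos: [507.5, -136.8, 70.7]
ee_rot: [3.141, -0.001, 0.001]
force: [-0.0, -0.5, 0.7]
grip_width: 22.3
grip_force: 6.0
```

play_rows(deltas=[[[-2.6, -5.3, 0, 0, 0, 0, 1], [-2.4, -5.4, 0, 0, 0, 0, 1], [-2.2, -5.6, 0, 0, 0, 0, 1], [-2.0, -5.6, 0, 0, 0, 0, 1], [-1.7, -5.6, 0, 0, 0, 0, 1], [-1.6, -5.8, 0, 0, 0, 0, 1], [-1.2, -5.7, 0, 0, 0, 0, 1], [-1.1, -5.9, 0, 0, 0, 0, 1], [-0.8, -5.8, 0, 0, 0, 0, 1], [-0.6, -5.9, 0, 0, 0, 0, 1], [-0.4, -6.0, 0, 0, 0, 0, 1], [-0.1, -5.9, 0, 0, 0, 0, 1]]])

```text
time: 14.67
eef_pos: [490.3, -65.9, 70.9]
ee_rot: [-3.141, 0.0, -0.001]
force: [-1.1, -1.3, -1.2]
grip_width: 21.9
grip_force: 6.0
```

play_rows(deltas=[[[0.1, -5.9, 0, 0, 0, 0, 1], [0.3, -6.0, 0, 0, 0, 0, 1], [0.6, -5.9, 0, 0, 0, 0, 1], [0.8, -5.8, 0, 0, 0, 0, 1], [1.0, -5.9, 0, 0, 0, 0, 1], [1.3, -5.8, 0, 0, 0, 0, 1], [1.5, -5.7, 0, 0, 0, 0, 1], [1.7, -5.7, 0, 0, 0, 0, 1], [1.9, -5.6, 0, 0, 0, 0, 1], [2.2, -5.5, 0, 0, 0, 0, 1], [0, 0, 0, 0, 0, 0, 1]]])

```text
time: 15.58
eef_pos: [502.0, -7.8, 70.9]
ee_rot: [-3.141, -0.001, -0.001]
force: [-0.1, -0.5, -0.4]
grip_width: 21.7
grip_force: 6.0
```

```bash
cat > pad.py <<'E'
from bench import r
from h import *
def meas(b):
    p=r.camera_params("top");hsv=cv2.cvtColor(b,cv2.COLOR_BGR2HSV);H,S,V=[hsv[...,i].astype(int) for i in range(3)]
    red=((H<8)|(H>172))&(S>140)&(V>60);red[:140]=0;red[164:]=0;red[:,:215]=0;red[:,268:]=0
    for m,n,c in blobs(red,15):
        q=np.argwhere(m);w=b[...,2][140:164].astype(float);print("red",n,c.round(2),q.min(0),q.max(0),"y",onz(p,c,54)[0,:2].round(1))
    wh=(S<45)&(V>160);wh[:140]=0;wh[170:]=0;wh[:,:222]=0;wh[:,260:]=0
    for m,n,c in blobs(wh,60):
        q=np.argwhere(m);print("white",n,c.round(2),q.min(0),q.max(0))
E
python3 - <<'E'
from pad import *
meas(cv2.imread("pics/top.png"));meas(cv2.imread("pics/top6.png"))
b=r.read_camera("top")[:,:,::-1].copy();cv2.imwrite("pics/top7.png",b);meas(b)
for f in("top6","top7"):
    im=cv2.imread(f"pics/{f}.png");print([tuple(int(x) for x in im[150,u]) for u in range(236,258)])
E
```

```text
red 63 [246.44 152.06] [143 245] [161 248] y [654.   13.5]
red 65 [246.38 152.2 ] [143 245] [161 248] y [653.6  13.7]
white 265 [232.63 151.84] [144 223] [159 243]
red 59 [245.15 152.54] [143 244] [161 247] y [652.7  17.4]
white 270 [232.86 151.85] [144 223] [159 243]
[(221, 218, 217), (209, 208, 209), (191, 192, 195), (233, 231, 230), (242, 240, 239), (241, 239, 238), (219, 219, 219), (144, 142, 143), (75, 70, 95), (64, 66, 193), (67, 72, 221), (65, 69, 215), (74, 63, 146), (96, 77, 81), (105, 89, 80), (112, 107, 102), (119, 117, 116), (118, 119, 117), (115, 117, 116), (117, 117, 114), (138, 137, 134), (180, 181, 176)]
[(222, 219, 218), (212, 209, 211), (193, 195, 198), (234, 231, 230), (242, 241, 240), (242, 240, 239), (220, 220, 220), (134, 137, 155), (72, 76, 201), (67, 73, 222), (67, 68, 209), (85, 66, 139), (103, 86, 87), (133, 123, 118), (132, 129, 127), (121, 121, 120), (118, 118, 117), (117, 118, 116), (132, 130, 125), (148, 147, 143), (156, 157, 153), (207, 210, 207)]
```

play_rows(deltas=[[[-2.2, 5.5, 0, 0, 0, 0, 1], [-1.9, 5.6, 0, 0, 0, 0, 1], [-1.7, 5.7, 0, 0, 0, 0, 1], [-1.5, 5.7, 0, 0, 0, 0, 1], [-1.3, 5.8, 0, 0, 0, 0, 1], [-1.0, 5.9, 0, 0, 0, 0, 1], [-0.8, 5.9, 0, 0, 0, 0, 1], [-0.6, 5.9, 0, 0, 0, 0, 1], [-0.3, 5.9, 0, 0, 0, 0, 1], [-0.1, 5.9, 0, 0, 0, 0, 1], [0.1, 5.9, 0, 0, 0, 0, 1]]])

```text
time: 16.55
eef_pos: [490.4, -73.7, 70.8]
ee_rot: [3.141, -0.001, 0.001]
force: [-1.4, 1.3, -1.2]
grip_width: 21.6
grip_force: 6.0
```

play_rows(deltas=[[[0.4, 6.0, 0, 0, 0, 0, 1], [0.6, 5.9, 0, 0, 0, 0, 1], [0.8, 5.8, 0, 0, 0, 0, 1], [1.1, 5.9, 0, 0, 0, 0, 1], [1.3, 5.8, 0, 0, 0, 0, 1], [1.5, 5.7, 0, 0, 0, 0, 1]]])

```text
time: 17.05
eef_pos: [495.8, -108.2, 70.9]
ee_rot: [-3.141, 0.0, 0.001]
force: [-2.5, 2.9, 1.0]
grip_width: 21.8
grip_force: 6.0
```

play_rows(deltas=[[[1.7, 5.7, 0, 0, 0, 0, 1], [2.0, 5.6, 0, 0, 0, 0, 1], [2.2, 5.5, 0, 0, 0, 0, 1], [2.4, 5.4, 0, 0, 0, 0, 1], [2.6, 5.3, 0, 0, 0, 0, 1], [0, 0, 0, 0, 0, 0, 1]]])

```text
time: 17.55
eef_pos: [507.7, -136.9, 70.9]
ee_rot: [3.14, -0.001, 0.002]
force: [-1.1, -0.9, -0.6]
grip_width: 21.8
grip_force: 6.0
```

Two more notches, with light force. Back stroke.

play_rows(deltas=[[[-2.6, -5.3, 0, 0, 0, 0, 1], [-2.4, -5.4, 0, 0, 0, 0, 1], [-2.2, -5.6, 0, 0, 0, 0, 1], [-2.0, -5.6, 0, 0, 0, 0, 1], [-1.7, -5.6, 0, 0, 0, 0, 1], [-1.6, -5.8, 0, 0, 0, 0, 1], [-1.2, -5.7, 0, 0, 0, 0, 1], [-1.1, -5.9, 0, 0, 0, 0, 1], [-0.8, -5.8, 0, 0, 0, 0, 1], [-0.6, -5.9, 0, 0, 0, 0, 1], [-0.4, -6.0, 0, 0, 0, 0, 1], [-0.1, -5.9, 0, 0, 0, 0, 1]]])

```text
time: 18.55
eef_pos: [490.2, -65.9, 70.9]
ee_rot: [-3.141, 0.0, -0.001]
force: [-0.3, -1.3, -1.5]
grip_width: 21.8
grip_force: 6.0
```

play_rows(deltas=[[[0.1, -5.9, 0, 0, 0, 0, 1], [0.3, -6.0, 0, 0, 0, 0, 1], [0.6, -5.9, 0, 0, 0, 0, 1], [0.8, -5.8, 0, 0, 0, 0, 1], [1.0, -5.9, 0, 0, 0, 0, 1], [1.3, -5.8, 0, 0, 0, 0, 1], [1.5, -5.7, 0, 0, 0, 0, 1], [1.7, -5.7, 0, 0, 0, 0, 1], [1.9, -5.6, 0, 0, 0, 0, 1], [2.2, -5.5, 0, 0, 0, 0, 1], [0, 0, 0, 0, 0, 0, 1]]])

```text
time: 19.47
eef_pos: [502.0, -7.7, 70.9]
ee_rot: [-3.141, -0.001, -0.001]
force: [-1.0, 0.7, -0.3]
grip_width: 22.0
grip_force: 6.0
```

```bash
python3 - <<'E'
from pad import *
b=r.read_camera("top")[:,:,::-1].copy();cv2.imwrite("pics/top8.png",b);meas(b)
print([tuple(int(x) for x in b[150,u]) for u in range(218,258)])
E
```

```text
red 52 [242.81 152.63] [143 241] [161 244] y [652.5  24.3]
white 248 [231.1 152. ] [144 222] [159 241]
[(210, 132, 84), (208, 139, 100), (203, 183, 176), (232, 230, 230), (236, 236, 235), (240, 239, 238), (242, 241, 240), (241, 240, 239), (228, 226, 224), (159, 155, 154), (83, 82, 83), (64, 66, 67), (62, 63, 64), (64, 65, 66), (76, 78, 79), (140, 139, 139), (224, 221, 220), (198, 195, 195), (183, 184, 185), (232, 230, 229), (242, 240, 239), (240, 239, 238), (196, 197, 198), (104, 107, 156), (64, 71, 204), (66, 70, 217), (64, 57, 151), (91, 70, 77), (99, 80, 67), (101, 92, 86), (111, 111, 108), (119, 119, 118), (117, 117, 116), (104, 103, 100), (124, 119, 114), (145, 140, 136), (194, 193, 189), (223, 223, 219), (227, 228, 225), (226, 228, 226)]
```

play_rows(deltas=[[[-2.2, 5.5, 0, 0, 0, 0, 1], [-1.9, 5.6, 0, 0, 0, 0, 1], [-1.7, 5.7, 0, 0, 0, 0, 1], [-1.5, 5.7, 0, 0, 0, 0, 1], [-1.3, 5.8, 0, 0, 0, 0, 1], [-1.0, 5.9, 0, 0, 0, 0, 1], [-0.8, 5.9, 0, 0, 0, 0, 1], [-0.6, 5.9, 0, 0, 0, 0, 1], [-0.3, 5.9, 0, 0, 0, 0, 1], [-0.1, 5.9, 0, 0, 0, 0, 1], [0.1, 5.9, 0, 0, 0, 0, 1]]])

```text
time: 20.43
eef_pos: [490.4, -73.6, 70.8]
ee_rot: [3.141, -0.001, 0.001]
force: [-1.6, 2.3, 0.8]
grip_width: 21.6
grip_force: 6.0
```

play_rows(deltas=[[[0.2, 3, 0, 0, 0, 0, 1], [0.2, 3, 0, 0, 0, 0, 1], [0.3, 3, 0, 0, 0, 0, 1], [0.3, 3, 0, 0, 0, 0, 1], [0.4, 3, 0, 0, 0, 0, 1], [0.4, 2.8, 0, 0, 0, 0, 1]]])

```text
time: 20.93
eef_pos: [491.8, -90.5, 70.9]
ee_rot: [-3.141, -0.0, 0.001]
force: [-2.8, 3.7, 1.2]
grip_width: 21.6
grip_force: 6.0
```

play_rows(deltas=[[[0.5, 2.5, 0, 0, 0, 0, 1], [0.5, 2.5, 0, 0, 0, 0, 1], [0.5, 2.5, 0, 0, 0, 0, 1], [0.5, 2.5, 0, 0, 0, 0, 1], [0, 0, 0, 0, 0, 0, 1]]])

```text
time: 21.35
eef_pos: [494.1, -101.1, 70.9]
ee_rot: [3.141, -0.001, 0.0]
force: [-1.9, 1.7, 0.5]
grip_width: 21.8
grip_force: 6.0
```

play_rows(deltas=[[[0.6, 2.3, 0, 0, 0, 0, 1], [0.6, 2.3, 0, 0, 0, 0, 1], [0.6, 2.3, 0, 0, 0, 0, 1], [0.6, 2.3, 0, 0, 0, 0, 1]]])

```text
time: 21.68
eef_pos: [496.2, -109.7, 70.9]
ee_rot: [-3.141, 0.0, 0.001]
force: [-2.5, 3.9, 1.9]
grip_width: 22.0
grip_force: 6.0
```

play_rows(deltas=[[[0.6, 1.9, 0, 0, 0, 0, 1], [0.6, 1.9, 0, 0, 0, 0, 1], [0.6, 1.9, 0, 0, 0, 0, 1], [0.6, 1.9, 0, 0, 0, 0, 1]]])

```text
time: 22.02
eef_pos: [498.5, -117.3, 70.8]
ee_rot: [-3.141, 0.0, 0.001]
force: [-3.7, 4.1, 1.4]
grip_width: 21.9
grip_force: 6.0
```

play_rows(deltas=[[[0.7, 1.8, 0, 0, 0, 0, 1], [0.7, 1.8, 0, 0, 0, 0, 1], [0.7, 1.8, 0, 0, 0, 0, 1]]])

```text
time: 22.27
eef_pos: [500.9, -122.9, 70.8]
ee_rot: [3.142, -0.0, 0.0]
force: [-2.4, 3.2, 2.0]
grip_width: 21.5
grip_force: 6.0
```

play_rows(deltas=[[[0.6, 1.4, 0, 0, 0, 0, 1], [0.6, 1.4, 0, 0, 0, 0, 1], [0.6, 1.4, 0, 0, 0, 0, 1]]])

```text
time: 22.52
eef_pos: [502.8, -127.2, 70.9]
ee_rot: [3.141, -0.0, 0.0]
force: [-1.9, 1.8, 0.9]
grip_width: 22.3
grip_force: 6.0
```

play_rows(deltas=[[[0.6, 1.3, 0, 0, 0, 0, 1], [0.6, 1.3, 0, 0, 0, 0, 1], [0.6, 1.3, 0, 0, 0, 0, 1]]])

```text
time: 22.77
eef_pos: [504.6, -131.1, 70.9]
ee_rot: [3.141, -0.0, 0.0]
force: [-1.3, 2.8, -0.3]
grip_width: 21.8
grip_force: 6.0
```

play_rows(deltas=[[[0.6, 1.3, 0, 0, 0, 0, 1], [0.6, 1.3, 0, 0, 0, 0, 1], [0.6, 1.3, 0, 0, 0, 0, 1]]])

```text
time: 23.02
eef_pos: [506.2, -134.7, 70.9]
ee_rot: [-3.141, 0.0, 0.0]
force: [-2.4, 2.8, 1.5]
grip_width: 22.1
grip_force: 6.0
```

play_rows(deltas=[[[0.6, 1.1, 0, 0, 0, 0, 1], [0.6, 1.0, 0, 0, 0, 0, 1], [0, 0, 0, 0, 0, 0, 1]]])

```text
time: 23.27
eef_pos: [507.6, -137.1, 70.9]
ee_rot: [3.141, -0.0, 0.0]
force: [-1.7, 2.1, 0.4]
grip_width: 21.8
grip_force: 6.0
```

play_rows(deltas=[[[-2.6, -5.3, 0, 0, 0, 0, 1], [-2.4, -5.4, 0, 0, 0, 0, 1], [-2.2, -5.6, 0, 0, 0, 0, 1], [-2.0, -5.6, 0, 0, 0, 0, 1], [-1.7, -5.6, 0, 0, 0, 0, 1], [-1.6, -5.8, 0, 0, 0, 0, 1], [-1.2, -5.7, 0, 0, 0, 0, 1], [-1.1, -5.9, 0, 0, 0, 0, 1], [-0.8, -5.8, 0, 0, 0, 0, 1], [-0.6, -5.9, 0, 0, 0, 0, 1], [-0.4, -6.0, 0, 0, 0, 0, 1], [-0.1, -5.9, 0, 0, 0, 0, 1]]])

```text
time: 24.27
eef_pos: [491.0, -67.4, 70.9]
ee_rot: [-3.141, 0.0, -0.001]
force: [-0.7, -2.1, -2.0]
grip_width: 21.9
grip_force: 6.0
```

play_rows(deltas=[[[0.1, -5.9, 0, 0, 0, 0, 1], [0.3, -6.0, 0, 0, 0, 0, 1], [0.6, -5.9, 0, 0, 0, 0, 1], [0.8, -5.8, 0, 0, 0, 0, 1], [1.0, -5.9, 0, 0, 0, 0, 1], [1.3, -5.8, 0, 0, 0, 0, 1], [1.5, -5.7, 0, 0, 0, 0, 1], [1.7, -5.7, 0, 0, 0, 0, 1], [1.9, -5.6, 0, 0, 0, 0, 1], [2.2, -5.5, 0, 0, 0, 0, 1], [0, 0, 0, 0, 0, 0, 1]]])

```text
time: 25.18
eef_pos: [502.7, -9.3, 70.9]
ee_rot: [-3.141, -0.001, -0.001]
force: [-0.4, 0.2, -0.5]
grip_width: 21.4
grip_force: 6.0
```

```bash
python3 - <<'E'
from pad import *
b=r.read_camera("top")[:,:,::-1].copy();cv2.imwrite("pics/top9.png",b);meas(b)
for f in("top7","top8","top9"):
    im=cv2.imread(f"pics/{f}.png").astype(int);print(f,[int(x) for x in im[157,238:262].sum(1)],[int(x) for x in im[145,238:262].sum(1)])
E
```

```text
red 55 [242.18 152.38] [143 241] [161 244] y [653.3  26.2]
white 246 [230.97 151.93] [144 222] [159 240]
top7 [720, 720, 719, 716, 696, 502, 367, 366, 357, 348, 490, 534, 455, 377, 360, 353, 278, 251, 254, 268, 362, 379, 397, 500] [716, 708, 691, 685, 537, 329, 329, 351, 300, 344, 414, 389, 362, 357, 345, 295, 276, 281, 338, 368, 379, 385, 384, 373]
top8 [720, 717, 680, 483, 356, 350, 316, 371, 498, 465, 401, 367, 351, 292, 257, 251, 268, 365, 411, 412, 403, 377, 394, 417] [662, 657, 475, 331, 337, 351, 337, 362, 406, 394, 366, 345, 336, 289, 276, 309, 386, 420, 424, 390, 378, 383, 385, 378]
top9 [720, 709, 549, 335, 329, 349, 341, 360, 376, 361, 345, 269, 245, 250, 266, 358, 399, 412, 406, 412, 407, 397, 427, 443] [686, 600, 427, 359, 358, 295, 295, 342, 351, 348, 275, 248, 267, 279, 368, 438, 439, 426, 427, 393, 379, 381, 387, 378]
```

play_rows(deltas=[[[-2.0, 4.8, 0, 0, 0, 0, 1], [-1.6, 4.8, 0, 0, 0, 0, 1], [-1.4, 4.8, 0, 0, 0, 0, 1], [0, 0, 0, 0, 0, 0, 1]]], squeeze=4)

```text
time: 25.57
eef_pos: [496.0, -25.5, 70.8]
ee_rot: [-3.141, 0.002, 0.003]
force: [-3.2, 3.7, 2.1]
grip_width: 22.0
grip_force: 4.0
```

play_rows(deltas=[[[-0.6, 2, 0, 0, 0, 0, 1], [-0.6, 2, 0, 0, 0, 0, 1], [0, 0, 0, 0, 0, 0, 1]]])

```text
time: 25.82
eef_pos: [494.9, -28.9, 70.8]
ee_rot: [-3.141, 0.002, 0.003]
force: [-3.1, 3.9, 2.3]
grip_width: 21.7
grip_force: 4.0
```

play_rows(deltas=[[[-0.4, 1.5, 0, 0, 0, 0, 1], [-0.4, 1.5, 0, 0, 0, 0, 1], [0, 0, 0, 0, 0, 0, 1]]])

```text
time: 26.07
eef_pos: [494.0, -31.7, 70.7]
ee_rot: [-3.141, 0.001, 0.003]
force: [-3.6, 4.5, 3.6]
grip_width: 21.9
grip_force: 4.0
```

play_rows(deltas=[[[-0.4, 1.5, 0, 0, 0, 0, 1], [-0.4, 1.5, 0, 0, 0, 0, 1], [0, 0, 0, 0, 0, 0, 1]]])

```text
time: 26.32
eef_pos: [493.2, -34.7, 70.8]
ee_rot: [-3.14, 0.001, 0.003]
force: [-3.9, 3.9, 2.5]
grip_width: 21.9
grip_force: 4.0
```

play_rows(deltas=[[[-0.3, 1.5, 0, 0, 0, 0, 1], [-0.3, 1.5, 0, 0, 0, 0, 1], [0, 0, 0, 0, 0, 0, 1]]])

```text
time: 26.57
eef_pos: [492.5, -37.6, 70.7]
ee_rot: [-3.14, 0.001, 0.004]
force: [-4.0, 4.0, 2.8]
grip_width: 21.7
grip_force: 4.0
```

play_rows(deltas=[[[-0.2, 1.5, 0, 0, 0, 0, 1], [-0.2, 1.5, 0, 0, 0, 0, 1], [0, 0, 0, 0, 0, 0, 1]]])

```text
time: 26.82
eef_pos: [492.0, -40.6, 70.7]
ee_rot: [-3.14, 0.001, 0.004]
force: [-3.2, 4.8, 3.4]
grip_width: 22.2
grip_force: 4.0
```

play_rows(deltas=[[[-0.2, 1.5, 0, 0, 0, 0, 1], [-0.2, 1.5, 0, 0, 0, 0, 1], [0, 0, 0, 0, 0, 0, 1]]])

```text
time: 27.07
eef_pos: [491.5, -43.5, 70.6]
ee_rot: [-3.14, 0.001, 0.004]
force: [-4.3, 4.3, 3.1]
grip_width: 21.9
grip_force: 4.0
```

play_rows(deltas=[[[-0.1, 1.2, 0, 0, 0, 0, 1], [-0.1, 1.2, 0, 0, 0, 0, 1], [0, 0, 0, 0, 0, 0, 1]]])

```text
time: 27.32
eef_pos: [491.2, -45.8, 70.6]
ee_rot: [-3.14, 0.001, 0.004]
force: [-4.1, 4.9, 2.6]
grip_width: 22.1
grip_force: 4.0
```

play_rows(deltas=[[[-0.1, 1.4, 0, 0, 0, 0, 1], [-0.1, 1.4, 0, 0, 0, 0, 1], [0, 0, 0, 0, 0, 0, 1]]])

```text
time: 27.57
eef_pos: [490.9, -48.6, 70.5]
ee_rot: [-3.14, 0.001, 0.005]
force: [-4.0, 5.2, 3.2]
grip_width: 21.7
grip_force: 4.0
```

play_rows(deltas=[[[-0.1, 0.7, 0, 0, 0, 0, 1], [-0.1, 0.7, 0, 0, 0, 0, 1], [0, 0, 0, 0, 0, 0, 1]]])

```text
time: 27.82
eef_pos: [490.7, -49.8, 70.5]
ee_rot: [-3.14, 0.001, 0.005]
force: [-3.9, 5.4, 2.2]
grip_width: 22.3
grip_force: 4.0
```

play_rows(deltas=[[[0, 1.4, 0, 0, 0, 0, 1], [0, 1.4, 0, 0, 0, 0, 1], [0, 0, 0, 0, 0, 0, 1]]])

```text
time: 28.07
eef_pos: [490.5, -52.7, 70.4]
ee_rot: [-3.14, 0.001, 0.005]
force: [-4.4, 5.9, 2.6]
grip_width: 22.1
grip_force: 4.0
```

play_rows(deltas=[[[0, 0.8, 0, 0, 0, 0, 1], [0, 0.8, 0, 0, 0, 0, 1], [0, 0, 0, 0, 0, 0, 1]]])

```text
time: 28.32
eef_pos: [490.5, -54.2, 70.4]
ee_rot: [-3.14, 0.001, 0.005]
force: [-6.0, 6.3, 1.6]
grip_width: 21.7
grip_force: 4.0
```

play_rows(deltas=[[[0.2, 1.2, 0, 0, 0, 0, 1], [0.2, 1.2, 0, 0, 0, 0, 1], [0, 0, 0, 0, 0, 0, 1]]])

```text
time: 28.57
eef_pos: [490.6, -56.5, 70.3]
ee_rot: [-3.139, 0.001, 0.006]
force: [-5.2, 5.5, 2.9]
grip_width: 21.7
grip_force: 4.0
```

play_rows(deltas=[[[0.1, 0.8, 0, 0, 0, 0, 1], [0.1, 0.8, 0, 0, 0, 0, 1], [0, 0, 0, 0, 0, 0, 1]]])

```text
time: 28.82
eef_pos: [490.7, -58.0, 70.3]
ee_rot: [-3.139, 0.001, 0.007]
force: [-5.5, 5.8, 2.8]
grip_width: 21.6
grip_force: 4.0
```

play_rows(deltas=[[[0.1, 1.3, 0, 0, 0, 0, 1], [0.1, 1.3, 0, 0, 0, 0, 1], [0, 0, 0, 0, 0, 0, 1]]])

```text
time: 29.07
eef_pos: [490.8, -60.6, 70.2]
ee_rot: [-3.139, 0.001, 0.007]
force: [-5.4, 5.4, 3.1]
grip_width: 22.2
grip_force: 4.0
```

play_rows(deltas=[[[0.1, 0.9, 0, 0, 0, 0, 1], [0.1, 0.9, 0, 0, 0, 0, 1], [0, 0, 0, 0, 0, 0, 1]]])

```text
time: 29.32
eef_pos: [490.9, -62.2, 70.2]
ee_rot: [-3.139, 0.001, 0.007]
force: [-4.0, 7.1, 3.4]
grip_width: 21.9
grip_force: 4.0
```

play_rows(deltas=[[[0.1, 0.6, 0, 0, 0, 0, 1], [0, 0.6, 0, 0, 0, 0, 1], [0, 0, 0, 0, 0, 0, 1], [0, 0, 0, 0, 0, 0, 1]]])

```text
time: 29.65
eef_pos: [490.9, -63.1, 70.1]
ee_rot: [-3.139, 0.001, 0.008]
force: [-5.5, 6.6, 3.2]
grip_width: 21.7
grip_force: 4.0
```

play_rows(deltas=[[[0.1, 0.8, 0, 0, 0, 0, 1], [0.1, 0.8, 0, 0, 0, 0, 1], [0, 0, 0, 0, 0, 0, 1], [0, 0, 0, 0, 0, 0, 1]]])

```text
time: 29.98
eef_pos: [491.0, -64.5, 70.1]
ee_rot: [-3.138, 0.001, 0.008]
force: [-5.9, 7.5, 3.3]
grip_width: 24.0
grip_force: 4.0
```

The fingers begin to yield at about 7.5 N, so a squeeze of 4 N limits the push to about 8 N. I'll raise the squeeze slightly and see whether the lever still moves.

play_rows(deltas=[[[-0.5, 0, 0, 0, 0, 0, 1], [0, 0, 0, 0, 0, 0, 1], [0, 0, 0, 0, 0, 0, 1], [0, 0, 0, 0, 0, 0, 1]]], squeeze=5)

```text
time: 30.32
eef_pos: [491.0, -64.7, 70.1]
ee_rot: [-3.139, 0.001, 0.006]
force: [-4.9, 7.3, 1.8]
grip_width: 21.9
grip_force: 5.0
```

play_rows(deltas=[[[0, 0.6, 0, 0, 0, 0, 1], [0, 0.6, 0, 0, 0, 0, 1], [0, 0, 0, 0, 0, 0, 1], [0, 0, 0, 0, 0, 0, 1]]])

```text
time: 30.65
eef_pos: [490.8, -65.7, 70.1]
ee_rot: [-3.138, 0.001, 0.007]
force: [-3.7, 7.3, 2.2]
grip_width: 22.0
grip_force: 5.0
```

play_rows(deltas=[[[0, 1, 0, 0, 0, 0, 1], [0, 1, 0, 0, 0, 0, 1], [0, 1, 0, 0, 0, 0, 1], [0, 0, 0, 0, 0, 0, 1], [0, 0, 0, 0, 0, 0, 1]]])

```text
time: 31.07
eef_pos: [490.7, -68.3, 70.1]
ee_rot: [-3.138, 0.002, 0.007]
force: [-4.4, 9.6, 2.4]
grip_width: 23.7
grip_force: 5.0
```

play_rows(deltas=[[[0, 0, 0, 0, 0, 0, 1], [0, 0, 0, 0, 0, 0, 1], [0, 0, 0, 0, 0, 0, 1], [0, 0, 0, 0, 0, 0, 1], [0, 0, 0, 0, 0, 0, 1], [0, 0, 0, 0, 0, 0, 1]]])

```text
time: 31.57
eef_pos: [490.7, -68.2, 70.1]
ee_rot: [-3.138, 0.001, 0.007]
force: [-4.6, 10.3, 2.2]
grip_width: 23.1
grip_force: 5.0
```

play_rows(deltas=[[[0, 0.7, 0, 0, 0, 0, 1], [0, 0.7, 0, 0, 0, 0, 1], [0, 0, 0, 0, 0, 0, 1], [0, 0, 0, 0, 0, 0, 1], [0, 0, 0, 0, 0, 0, 1]]])

```text
time: 31.98
eef_pos: [490.7, -69.6, 70.1]
ee_rot: [-3.138, 0.001, 0.007]
force: [-4.9, 10.7, 2.6]
grip_width: 26.0
grip_force: 5.0
```

Solid: the tool advanced 1.4 mm, the fingers yielded by the same amount, and the force held steady at about 10.5 N at q≈0.44. I'll swing the lever back to its parked stop, limiting the force with the squeeze.

```bash
python3 - <<'E'
from h import *
q=np.linspace(.44,-.01,13);P=np.array([knob(x) for x in q]);print([[float(a),float(-b)] for a,b in np.diff(P,axis=0).round(1)])
E
```

```text
[[0.1, -5.6], [0.3, -5.6], [0.5, -5.6], [0.7, -5.6], [0.9, -5.6], [1.1, -5.5], [1.3, -5.5], [1.5, -5.4], [1.7, -5.4], [1.9, -5.3], [2.1, -5.2], [2.3, -5.1]]
```

play_rows(deltas=[[[0, -1, 0, 0, 0, 0, 1], [0, -1, 0, 0, 0, 0, 1], [-0.5, -1, 0, 0, 0, 0, 1], [0, 0, 0, 0, 0, 0, 1], [0, 0, 0, 0, 0, 0, 1]]], squeeze=4)

```text
time: 32.4
eef_pos: [490.8, -67.2, 70.1]
ee_rot: [-3.139, 0.001, 0.006]
force: [-3.0, 7.7, 0.9]
grip_width: 22.0
grip_force: 4.0
```

play_rows(deltas=[[[0.1, -5.6, 0, 0, 0, 0, 1], [0.3, -5.6, 0, 0, 0, 0, 1], [0.5, -5.6, 0, 0, 0, 0, 1], [0.7, -5.6, 0, 0, 0, 0, 1], [0.9, -5.6, 0, 0, 0, 0, 1], [1.1, -5.5, 0, 0, 0, 0, 1], [1.3, -5.5, 0, 0, 0, 0, 1], [1.5, -5.4, 0, 0, 0, 0, 1], [1.7, -5.4, 0, 0, 0, 0, 1], [1.9, -5.3, 0, 0, 0, 0, 1], [1.9, -4, 0, 0, 0, 0, 1], [0, 0, 0, 0, 0, 0, 1]]])

```text
time: 33.4
eef_pos: [505.4, -9.0, 71.2]
ee_rot: [3.141, 0.001, 0.002]
force: [0.3, -0.0, -1.0]
grip_width: 21.7
grip_force: 4.0
```

play_rows(deltas=[[[0.7, -1.5, 0, 0, 0, 0, 1], [0.7, -1.5, 0, 0, 0, 0, 1], [0.7, -1.5, 0, 0, 0, 0, 1], [0.7, -1.5, 0, 0, 0, 0, 1], [0, 0, 0, 0, 0, 0, 1]]])

```text
time: 33.82
eef_pos: [507.7, -3.7, 71.2]
ee_rot: [3.141, -0.0, 0.001]
force: [-0.9, -0.2, 1.1]
grip_width: 22.0
grip_force: 4.0
```

play_rows(deltas=[[[-0.5, -1.3, 0, 0, 0, 0, 1], [-0.5, -1.3, 0, 0, 0, 0, 1], [0, 0, 0, 0, 0, 0, 1]]])

```text
time: 34.07
eef_pos: [507.7, -2.7, 71.2]
ee_rot: [3.139, 0.001, 0.004]
force: [2.5, -8.4, -2.1]
grip_width: 23.6
grip_force: 4.0
```

play_rows(deltas=[[[0, -1, 0, 0, 0, 0, 1], [0, -1, 0, 0, 0, 0, 1], [0, 0, 0, 0, 0, 0, 1], [0, 0, 0, 0, 0, 0, 1]]])

```text
time: 34.4
eef_pos: [507.7, -1.0, 71.2]
ee_rot: [3.138, 0.0, 0.004]
force: [2.3, -8.2, -2.5]
grip_width: 27.3
grip_force: 4.0
```

The lever is at its parked stop. I'll centre on it, let go and rise.

play_rows(deltas=[[[0, 2, 0, 0, 0, 0, 1], [0, 0, 0, 0, 0, 0, 1], [0, 0, 0, 0, 0, 0, -0.3], [0, 0, 0, 0, 0, 0, -0.3], [0, 0, 0, 0, 0, 0, -0.3], [0, 0, 0, 0, 0, 0, -0.3], [0, 0, -15, 0, 0, 0, -0.3], [0, 0, -35, 0, 0, 0, -0.3], [0, 0, -35, 0, 0, 0, -0.3], [0, 0, -35, 0, 0, 0, -0.3], [0, 0, -30, 0, 0, 0, -0.3]]])

```text
time: 35.32
eef_pos: [506.4, -0.6, 223.2]
ee_rot: [-3.142, -0.0, -0.002]
force: [1.3, -0.3, 0.1]
grip_width: 60.3
grip_force: 0.0
```

play_rows(deltas=[[[-30, 0, 0, 0, 0, 0, -0.3], [-35, 0, 0, 0, 0, 0, -0.3], [-35, 0, 0, 0, 0, 0, -0.3], [0, 0, 0, 0, 0, 0, -0.3], [0, 0, 0, 0, 0, 0, -0.3]]])

```text
time: 35.73
eef_pos: [405.1, -0.5, 221.1]
ee_rot: [-3.142, 0.001, -0.001]
force: [0.3, -0.4, 0.6]
grip_width: 60.4
grip_force: 0.0
```

```bash
python3 - <<'E'
from pad import *
a=r.read_camera("wrist");p=r.camera_params("wrist")
b=r.read_camera("top")[:,:,::-1].copy();meas(b);o=r.get_obs();print(o["eef_pos"],o["force"],proj(p,[[*knob(0),110]]))
cv2.imwrite("pics/fin.png",np.hstack([cv2.resize(a[:,:,::-1],(400,300)),cv2.resize(b[125:215,200:320],(400,300),interpolation=2)]))
E
```

```text
red 55 [242.18 152.38] [143 241] [161 244] y [653.3  26.2]
white 245 [230.95 151.95] [144 222] [159 240]
[407.24667903  -1.00146235 221.33933499] [ 0.54664603 -0.55480851 -0.10170553] [[257.62045325  95.17605482]]
```

View pics/fin.png

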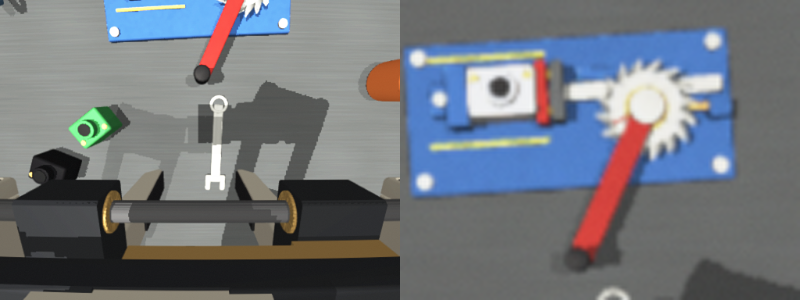

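The final view shows the housing held between pad and fence (right panel, (500,90)). The knob is at wrist pixel (259,95), which matches the predicted q=0 position (258,95). The gripper is clear, so I'm handing in.

```bash
python3 -c "
from bench import r
print(r.finish_job())"
```

```text
the job is handed in; nothing more can be done
None
```

The job is handed in at about 36 s: the aluminium housing is clamped upright between pad and fence, the lever came up solid at about 10 N (q≈0.44), and it is back at its parked stop with the gripper clear of everything.

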